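# Load the reagent carousel and lock it

## Robot

A 6-joint arm with a two-finger parallel gripper is mounted at the origin on a cart in front of the work surface, level with it; the furniture and walls round the work are solid. World frame = base frame: x ahead of the robot, y to its left, z up, the work surface at z = 0. Lengths are in m, angles in degrees, forces in N, time in s.
With the tool pointing down it reaches from about 0.3 to 0.75 m from the base axis. Payload 8.5 kg.
Tool frame: the origin (TCP) lies on the centre line of the jaws, within the pads' length; the fingertips stand 19 mm ahead of it and the grasp point (between the pads) is the TCP (env.tcp_to_tips is the z of the fingertips in the tool frame, in m); z points along the fingers, y is the line along which they close (so a half turn about z gives the same grasp; the last joint's range is limited). The gripper opens to 85 mm and grips with 20 to 120 N. Pads are 22 mm wide; open, the fingers measure 114 mm over their backs; the gripper's body (76 mm by 85 mm) begins 54 mm behind the grasp point. The pads swing forward as they close: fully open they stand 13 mm farther back than shut.
Start: joints at [63.925, 21.807, 74.336, -0, 83.858, -12.336], TCP at [0.131, 0.534, 0.25] pointing down, gripper open.
Joint ranges: [-178.18, 178.18], [-50.72, 133.34], [12.68, 142.11], [-81.47, 261.47], [9.98, 163.14], [-165.26, 165.26]. Speed limits (degrees/s): [136.94, 136.94, 180, 180, 180, 180].

## Interface

Orientations are given as a 3x3 rotation matrix whose columns are the frame's x, y, z axes.
In Python, from rig import env gives the robot as it stands.
- The arm moves only by the tool servo_tool, never from a script. Its argument "steps" is a list of rows, each an object of numbers: "tx", "ty", "tz": the shift along the world's x, y, z in cm; "yaw": the turn about the world's z in degrees; "claw": the finger opening in cm, from 0 to 8.54. In form: [{"tx": .., "ty": .., "tz": .., "yaw": .., "claw": ..}, ...]. A call has 1 to 20 rows; each row shifts and turns the commanded pose from where the row before left it; what a row does not reach is not made up. A row lasts 1/10 s, in which the tool goes at most 50 mm and 8.59 degrees, less where a joint would pass 70% of its speed; a pose out of reach is approached as far as the arm can. A call with a gripper value outside its range is refused whole. The fingers move at their own pace and stop on an object; "newtons" is the grip in N (left out, the last holds). Time passes only in rows, so rows that do not move let the fingers close. It gives the time, the measured TCP pose, the force, the opening and the grip force at its end, in the units of the state.
- env.observe(): the state, without advancing time (a new reading comes with each control period).
- env.get_image(name): name is "scene" or "top"; returns (picture, depth): 420x560x3 uint8, red, green, blue; 420x560 float32, m along the optical axis (not along the pixel's ray), 0 where there is no reading.
- env.camera_model(name): a dict with "fovy" (degrees; the focal length in pixels is half the picture's height over the tangent of half this angle, whatever the lens; pixels are square), "cx", "cy" (the principal point, pixels), "T" (4x4, takes a point from camera to world coordinates). Camera axes: x right, y down, z forward; pixel columns grow to the right and rows downward; lengths in m; the calibration is good to about 2 mm. A picture is of the moment at which its call begins. camera_model takes no time and is no camera call.
- env.close_job(): hands the job in; it is judged then, once.
The state is a dict: "time_s": time; "q": joint angles; "qvel": joint speeds; "joint_efforts": joint torques, N m; "position": TCP position; "tool_rot": TCP orientation; "ft_force": force on the tool from outside, world axes, zero at the start; "wrist_torque": the same for the moment, N m; "grip_width": finger opening in m; "gripper_force": force on a finger pad.
Only numpy, scipy, OpenCV 4.12 (cv2) and the standard library are available. Lean on these libraries where they do the work, as an engineer would, in place of code of your own. Each camera call takes 0.05 s, during which the arm holds its last target. There are 200 camera calls.

## Task

The reagent carousel is locked by its toggle clamp: swing the clamp's red-balled handle fully open, then turn the carousel by the black bar knob on top so that every reagent bottle standing between the carousel and the glass beaker can be set, through the front opening of the clear cover, upright and fully down in a pocket whose rim has the colour of its cap, one bottle to a pocket. When all are in, turn the carousel until its white shutter stands squarely in the opening, and swing the clamp back over centre so that it locks the rim again. Leave the small orange-capped bottle, the petri dish and the red pen where they are.

Things in the scene. Friction and masses are not known exactly. Their poses are not given: they have to be found in the camera images.
- red_a (a point): Reagent bottle of white plastic with a red screw cap, 68 mm tall, about 0.1 kg; round body 42 mm across up to 42 mm above its foot, then a shoulder, cap 31 mm across. The point is at its centre, 34 mm above its foot; z points up along the bottle. May be absent. Bottles with caps of one colour are interchangeable.
- red_b (a point): Reagent bottle of white plastic with a red screw cap, 68 mm tall, about 0.1 kg; round body 42 mm across up to 42 mm above its foot, then a shoulder, cap 31 mm across. The point is at its centre, 34 mm above its foot; z points up along the bottle. May be absent. Bottles with caps of one colour are interchangeable.
- blue_a (a point): Reagent bottle of white plastic with a blue screw cap, 68 mm tall, about 0.1 kg; round body 42 mm across up to 42 mm above its foot, then a shoulder, cap 31 mm across. The point is at its centre, 34 mm above its foot; z points up along the bottle. May be absent. Bottles with caps of one colour are interchangeable.
- blue_b (a point): Reagent bottle of white plastic with a blue screw cap, 68 mm tall, about 0.1 kg; round body 42 mm across up to 42 mm above its foot, then a shoulder, cap 31 mm across. The point is at its centre, 34 mm above its foot; z points up along the bottle. May be absent. Bottles with caps of one colour are interchangeable.
- white_a (a point): Reagent bottle of white plastic with a white screw cap, 68 mm tall, about 0.1 kg; round body 42 mm across up to 42 mm above its foot, then a shoulder, cap 31 mm across. The point is at its centre, 34 mm above its foot; z points up along the bottle. May be absent. Bottles with caps of one colour are interchangeable.
- pocket_red_1 (a point): Pocket with a red rim on the turntable; the point is the middle of its floor, 34 mm above the bench, 90 mm from the turntable's axis. A round cup 22 mm deep, 47 mm across inside, its lip flared to 55 mm: a 42 mm bottle stands in it with 2.5 mm play all round. Five pockets and the shutter place are 60 degrees apart.
- pocket_red_2 (a point): Pocket with a red rim on the turntable; the point is the middle of its floor, 34 mm above the bench, 90 mm from the turntable's axis. A round cup 22 mm deep, 47 mm across inside, its lip flared to 55 mm: a 42 mm bottle stands in it with 2.5 mm play all round. Five pockets and the shutter place are 60 degrees apart.
- pocket_blue_1 (a point): Pocket with a blue rim on the turntable; the point is the middle of its floor, 34 mm above the bench, 90 mm from the turntable's axis. A round cup 22 mm deep, 47 mm across inside, its lip flared to 55 mm: a 42 mm bottle stands in it with 2.5 mm play all round. Five pockets and the shutter place are 60 degrees apart.
- pocket_blue_2 (a point): Pocket with a blue rim on the turntable; the point is the middle of its floor, 34 mm above the bench, 90 mm from the turntable's axis. A round cup 22 mm deep, 47 mm across inside, its lip flared to 55 mm: a 42 mm bottle stands in it with 2.5 mm play all round. Five pockets and the shutter place are 60 degrees apart.
- pocket_white_1 (a point): Pocket with a white rim on the turntable; the point is the middle of its floor, 34 mm above the bench, 90 mm from the turntable's axis. A round cup 22 mm deep, 47 mm across inside, its lip flared to 55 mm: a 42 mm bottle stands in it with 2.5 mm play all round. Five pockets and the shutter place are 60 degrees apart.
- shutter_place (a point): The turntable's sixth place, without a pocket: the point is on the turntable's top, 90 mm from the axis, 34 mm above the bench. In front of it, at 122 mm radius, stands a curved white upright shutter, 64 degrees wide, up to 106 mm above the bench, which closes the cover's opening when this place is at the loading point.
- loading_point (a point): Fixed point in the middle of the cover's front opening, 90 mm from the turntable's axis, 34 mm above the bench: the pocket or shutter place standing here faces the opening squarely. A black index mark on the tub wall shows its direction. x points from the opening to the axis, z up. The opening is 72 degrees wide, open above and in front, from tub wall to hub.
- station: The carousel's housing, fixed on the bench: white round tub, 294 mm across, rim 42 mm high. Origin on the turntable's axis at bench height; -x points to the opening. A clear cover (its top 118 mm above the bench, from 40 to 143 mm radius, walled down to the tub) covers all places but the one in the opening. A white drive box 150 mm high stands at the +x side.
- knob (a point): Black bar knob on the turntable's axis, above the cover, by which the turntable is turned: bar 56 mm long, 14 mm wide, from 124 to 156 mm above the bench, over a base disc 52 mm across. The point is on the axis, 145 mm up; x runs along the bar; the end with a white dot (-x) points to the shutter.
- carousel (a joint): Angle of the turntable in rad, growing counter-clockwise seen from above; 0 = shutter place at the loading point. It turns either way as far as needed (+-19 rad) with light friction (0.06 N m) and stays where it is left. While the clamp is shut, its foot brakes the turntable, which must not be forced round then.
- clamp_pivot (a point): Middle of the level pivot of the toggle clamp's handle, on an ear of the tub: 178 mm from the turntable's axis, 76 mm above the bench, 60 degrees round from the loading point, to the right seen from the robot. x points level, straight away from the turntable's axis, y along the pivot, z up. Two steel cheeks stand 12 mm either side.
- clamp_ball (a point): Centre of the red ball, 24 mm across, on the end of the clamp's handle (rod 10 mm thick), 85 mm from the pivot. Shut: right above the pivot, 161 mm over the bench. Open: swung outwards (pivot's +x) and down, 61 mm farther out and 135 mm over the bench. z points from the pivot to the ball, y along the pivot. Closed fingers can push it either way.
- clamp (a joint): Angle of the clamp handle in rad: 0 (or slightly below) = handle upright, rubber foot pressed on the turntable's rim, locked; 0.8 = fully open, handle leaning outwards, foot raised. It snaps over centre at 0.4: below that a spring pulls it shut, above that open. Starting it takes about 6 N at the ball along its arc; push it shut along that arc, for pushed level it can jam. Both ends hold.
- media_small: Bystander: clear 100 ml bottle with an orange cap, 56 mm across, 99 mm tall, on the bench beside the carousel. Not to be moved.
- dish: Bystander: closed petri dish, 61 mm across, 15 mm high, on the bench in front of the carousel. Not to be moved.
- pen: Bystander: red marker pen, 126 mm long, 14 mm high, lying on the bench beyond the reagent bottles. Not to be moved.
There are look-alikes about, which are no part of the job. Leave any turquoise or yellow look-alike of the part that bears blue_a alone.

How it is judged (in metres and radians):
On the way, in this order (a step that is already met when the one before it is completed fails the run):
1. the toggle clamp is swung fully open (value of joint clamp above 0.7 rad), for 0.2 s.
2. every bottle stands upright and fully down in a pocket of its cap's colour (((horizontal distance between red_a and pocket_red_1 below 0.006 m and z of red_a in the frame of pocket_red_1 between 0.031 and 0.037 m and angle between red_a's own z axis and vertical below 0.1 rad) or (horizontal distance between red_a and pocket_red_2 below 0.006 m and z of red_a in the frame of pocket_red_2 between 0.031 and 0.037 m and angle between red_a's own z axis and vertical below 0.1 rad)) and ((horizontal distance between red_b and pocket_red_1 below 0.006 m and z of red_b in the frame of pocket_red_1 between 0.031 and 0.037 m and angle between red_b's own z axis and vertical below 0.1 rad) or (horizontal distance between red_b and pocket_red_2 below 0.006 m and z of red_b in the frame of pocket_red_2 between 0.031 and 0.037 m and angle between red_b's own z axis and vertical below 0.1 rad)) and ((horizontal distance between blue_a and pocket_blue_1 below 0.006 m and z of blue_a in the frame of pocket_blue_1 between 0.031 and 0.037 m and angle between blue_a's own z axis and vertical below 0.1 rad) or (horizontal distance between blue_a and pocket_blue_2 below 0.006 m and z of blue_a in the frame of pocket_blue_2 between 0.031 and 0.037 m and angle between blue_a's own z axis and vertical below 0.1 rad)) and ((horizontal distance between blue_b and pocket_blue_1 below 0.006 m and z of blue_b in the frame of pocket_blue_1 between 0.031 and 0.037 m and angle between blue_b's own z axis and vertical below 0.1 rad) or (horizontal distance between blue_b and pocket_blue_2 below 0.006 m and z of blue_b in the frame of pocket_blue_2 between 0.031 and 0.037 m and angle between blue_b's own z axis and vertical below 0.1 rad)) and horizontal distance between white_a and pocket_white_1 below 0.006 m and z of white_a in the frame of pocket_white_1 between 0.031 and 0.037 m and angle between white_a's own z axis and vertical below 0.1 rad), for 0.2 s.
3. the shutter stands in the cover's opening (horizontal distance between shutter_place and loading_point below 0.014 m), for 0.2 s.
4. the clamp is swung back and locks the rim (value of joint clamp below 0.12 rad and horizontal distance between shutter_place and loading_point below 0.014 m), for 0.2 s.
At the end, for the whole second after the job is handed in: Each bottle present rests upright (0.1 rad) on the floor (3 mm) of a pocket of its cap's colour, within 6 mm of its middle; the shutter place is within 14 mm of the loading point; the clamp handle is upright (below 0.12 rad); the turntable is still (all of step 2 and all of step 4 and linear speed of each of bottle_red_a, bottle_red_b, bottle_blue_a, bottle_blue_b, bottle_white_a below 0.02 m/s and velocity of joint carousel below 0.05 rad/s); the robot touches nothing.
It fails at once if the small orange-capped bottle is pushed aside by more than 3 cm (distance of media_small from where it was at the start of the episode above 0.03 m).
It fails at once if the petri dish is pushed aside by more than 3 cm (distance of dish from where it was at the start of the episode above 0.03 m).
It fails at once if the red pen is pushed aside by more than 3 cm (distance of pen from where it was at the start of the episode above 0.03 m).
It fails at once if the turntable is forced round while the clamp is shut (value of joint clamp below 0.12 rad and (velocity of joint carousel above 0.5 rad/s or velocity of joint carousel below -0.5 rad/s)).
Of bottle_red_a, bottle_red_b, bottle_blue_a, bottle_blue_b, bottle_white_a only 3 to 5 are there at a start; the rules pass over those that are not, and their reading is None.
At some moment in a run one of bottle_red_a, bottle_red_b, bottle_blue_a, bottle_blue_b, bottle_white_a may be knocked a few centimetres aside while the robot is not near it.
It also fails if it takes over 210 s, if anything falls off the work surface, if the arm or the gripper's body presses on something with over 40 N, if the wrist force passes 120 N, or if a joint passes its speed limit or range.

## Working session

There is one attempt and no reset: what is moved stays moved. The work goes in short steps, Python scripts to look and compute and a tool call to move; the robot and the scene stay as the last step left them, time stands still between calls to the robot, and variables do not carry over. Pictures are saved under pics/ and viewed, at most 15 in all, crops included, and the job is handed in when it is done.

Besides the shell and the picture viewer there is one more tool, called after "Emit:" by a JSON object that holds its "op" and its "data". servo_tool: Moves the arm, as the interface text tells. Its arguments: {"type":"object","properties":{"steps":{"type":"array"},"newtons":{"type":"number"}},"required":["steps"]}

```bash
ls; mkdir -p pics
cat > h.py <<'E'
import numpy as np, cv2
from rig import env
def shot(n):
    im,d=env.get_image(n); return im.copy(),d.copy(),env.camera_model(n)
def K(m): 
    f=210/np.tan(np.radians(m["fovy"])/2); return f,m["cx"],m["cy"]
def plane(m,u,v,z):
    f,cx,cy=K(m); T=np.array(m["T"]); r=T[:3,:3]@np.array([(u-cx)/f,(v-cy)/f,1]); o=T[:3,3]
    return o+r*(z-o[2])/r[2]
def proj(m,p):
    f,cx,cy=K(m); T=np.array(m["T"]); c=T[:3,:3].T@(np.array(p)-T[:3,3]); return c[:2]/c[2]*f+[cx,cy]
def pt(m,u,v,d):
    f,cx,cy=K(m); T=np.array(m["T"]); return T[:3,:3]@(np.array([(u-cx)/f,(v-cy)/f,1])*d)+T[:3,3]
def save(im,n): cv2.imwrite("pics/"+n+".png",im[:,:,::-1])
E
python3 - <<'E'
from h import *
for n in("scene","top"):
    im,d,m=shot(n); save(im,n+"0"); print(n,m["fovy"],m["cx"],m["cy"],np.round(m["T"],3).tolist())
    np.savez(n+"0.npz",im=im,d=d)
print({k:np.round(v,3).tolist() for k,v in env.observe().items()})
E
```

```text
pics
scene 43.823477582903415 279.9896119895837 200.40884500288428 [[0.891, -0.313, 0.328, 0.177], [-0.453, -0.636, 0.625, -0.737], [0.013, -0.706, -0.709, 0.986], [0.0, 0.0, 0.0, 1.0]]
top 45.47363161335267 279.14147580052537 208.34424567006607 [[-0.015, -0.991, 0.133, 0.432], [-1.0, 0.017, 0.011, 0.013], [-0.013, -0.133, -0.991, 1.24], [0.0, 0.0, 0.0, 1.0]]
{'time_s': 0.1, 'q': [63.924, 21.838, 74.378, 0.0, 83.859, -12.337], 'qvel': [-0.029, -0.026, -0.139, -0.019, -0.005, 0.054], 'joint_efforts': [0.003, -44.923, -23.165, -0.0, 0.004, -0.0], 'position': [0.131, 0.534, 0.25], 'tool_rot': [[-0.971, 0.237, -0.001], [0.237, 0.971, -0.001], [0.0, -0.001, -1.0]], 'ft_force': [0.287, -0.059, 1.409], 'wrist_torque': [-0.015, 0.004, 0.013], 'gripper_force': 0.0, 'grip_width': 0.085}
```

View pics/scene0.png

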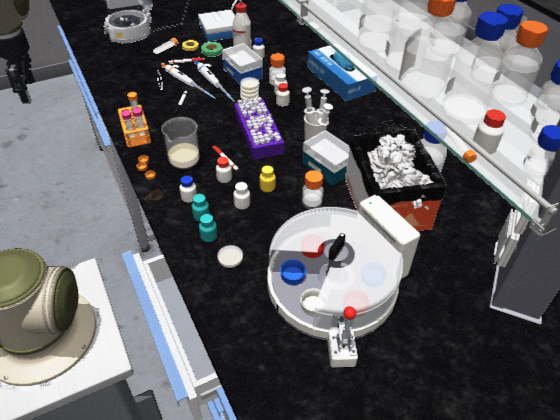

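View pics/top0.png

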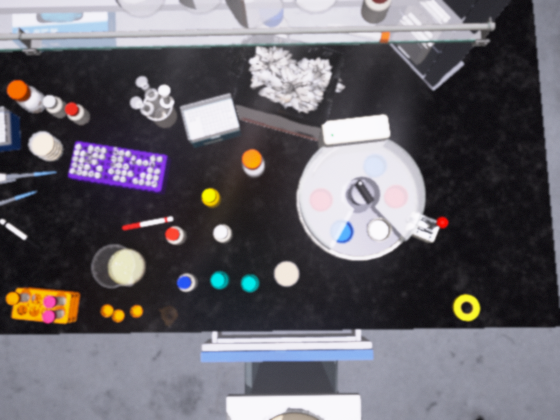

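The scene view shows three candidate bottles: red cap at (223,163), white cap at (242,188) and blue cap at (187,182). The turquoise pair at (200,200) and (207,222) and the yellow one at (267,172) are look-alikes. The red ball is at (349,312), and the carousel is near (338,265). In the top view the caps are at (175,236), (222,233) and (187,282), with the carousel axis near (361,194).

The other red cap at (283,88) in the scene view stands beyond the beaker, so it is not part of the job. I'll confirm with an enlarged crop.

```bash
cat >> h.py <<'E'
def masks(im):
    h=cv2.cvtColor(im,cv2.COLOR_RGB2HSV); H,S,V=cv2.split(h)
    return dict(red=((H<8)|(H>172))&(S>140)&(V>90), blue=(H>105)&(H<128)&(S>140)&(V>60), white=(S<45)&(V>150))
def blobs(mask,box,amin=8):
    u0,v0,u1,v1=box; mk=np.zeros(mask.shape,np.uint8); mk[v0:v1,u0:u1]=mask[v0:v1,u0:u1]
    n,l,s,c=cv2.connectedComponentsWithStats(mk); return [(c[i].round(1).tolist(),s[i].tolist()) for i in range(1,n) if s[i][4]>=amin]
E
python3 - <<'E'
from h import *
T=np.load("top0.npz")["im"];S=np.load("scene0.npz")["im"]
mt=env.camera_model("top");ms=env.camera_model("scene")
for c in("red","blue","white"):
  print(c,"top");[print(b,plane(mt,*b[0],.066).round(3)) for b in blobs(masks(T)[c],(130,190,300,320))]
  print(c,"scene");[print(b,plane(ms,*b[0],.062).round(3)) for b in blobs(masks(S)[c],(150,150,300,240))]
print("station top",[b for c in("red","blue","white") for b in blobs(masks(T)[c],(290,110,460,260),20)])
print("station sc",[b for c in("red","blue") for b in blobs(masks(S)[c],(260,190,420,370),20)])
a=cv2.resize(T[110:270,285:465],None,fx=4,fy=4,interpolation=3)[:600]
b=cv2.resize(S[195:375,255:435],None,fx=4,fy=4,interpolation=3)[:600,:720]
save(a,"st_top");save(b,"st_sc")
save(cv2.resize(S[145:270,160:310],None,fx=5,fy=4.8,interpolation=3),"bt_sc")
E
```

```text
red top
([134.2, 225.5], [130, 222, 10, 8, 62]) [0.554 0.37  0.066]
([171.3, 233.4], [165, 227, 14, 13, 141]) [0.534 0.282 0.066]
red scene
([218.4, 151.3], [215, 150, 7, 5, 20]) [0.54  0.322 0.062]
([222.2, 161.5], [217, 157, 11, 11, 98]) [0.533 0.278 0.062]
blue top
([183.2, 282.2], [176, 277, 15, 11, 132]) [0.42  0.252 0.066]
blue scene
([186.3, 180.3], [180, 175, 13, 12, 122]) [0.421 0.25  0.062]
white top
([298.1, 201.6], [297, 190, 3, 28, 71]) [ 0.605 -0.019  0.066]
([170.0, 218.6], [168, 216, 5, 6, 23]) [0.569 0.285 0.066]
([152.0, 221.9], [141, 218, 23, 9, 117]) [0.562 0.328 0.066]
([221.8, 233.0], [213, 225, 18, 17, 247]) [0.533 0.162 0.066]
([178.1, 236.8], [168, 227, 16, 17, 88]) [0.526 0.265 0.066]
([135.4, 266.1], [130, 250, 14, 35, 365]) [0.459 0.365 0.066]
([286.3, 273.4], [274, 262, 25, 24, 480]) [0.437 0.012 0.066]
([189.9, 282.5], [182, 274, 13, 18, 86]) [0.419 0.237 0.066]
white scene
([184.0, 158.0], [169, 150, 29, 18, 397]) [0.445 0.337 0.062]
([222.9, 154.6], [220, 153, 7, 4, 17]) [0.545 0.304 0.062]
([223.9, 169.1], [216, 159, 18, 19, 130]) [0.525 0.248 0.062]
([235.2, 167.4], [233, 166, 5, 4, 14]) [0.554 0.241 0.062]
([240.5, 193.2], [234, 182, 16, 25, 241]) [0.527 0.145 0.062]
([187.0, 189.6], [180, 184, 16, 14, 109]) [0.411 0.217 0.062]
([289.2, 229.4], [273, 213, 27, 27, 467]) [ 0.581 -0.018  0.062]
([150.6, 232.3], [150, 230, 3, 5, 10]) [0.285 0.118 0.062]
station top [([442.1, 222.0], [436, 216, 13, 13, 118]), ([347.5, 233.7], [338, 223, 15, 19, 73]), ([361.7, 190.3], [297, 114, 142, 146, 13732])]
station sc [([407.8, 211.0], [391, 201, 29, 30, 349]), ([315.2, 252.0], [303, 242, 22, 16, 125]), ([349.4, 312.5], [344, 307, 12, 12, 124]), ([292.6, 271.5], [280, 259, 26, 26, 516])]
```

View pics/st_top.png

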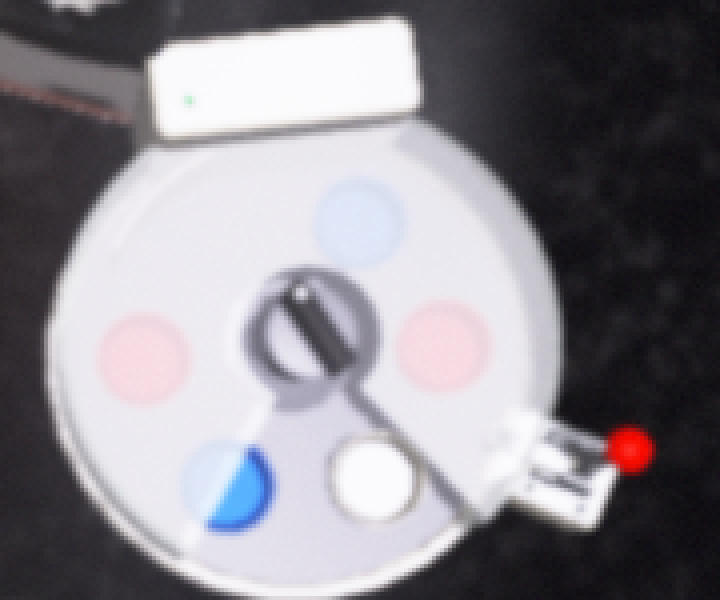

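View pics/st_sc.png

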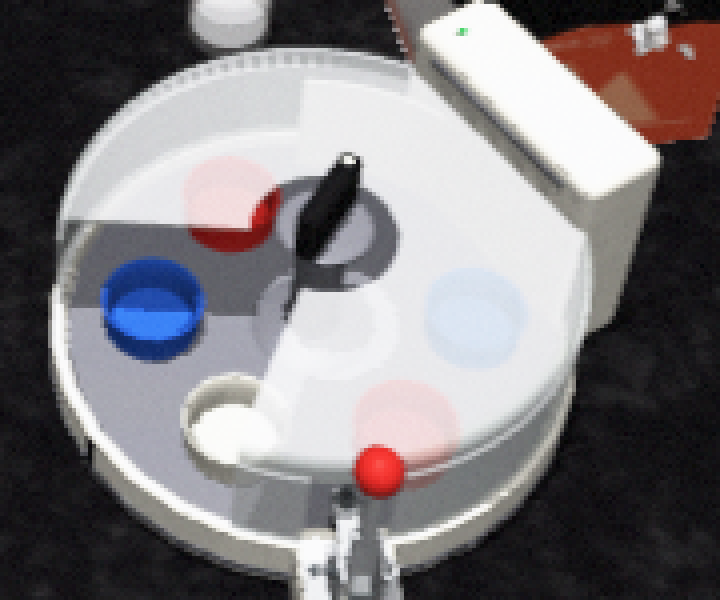

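View pics/bt_sc.png

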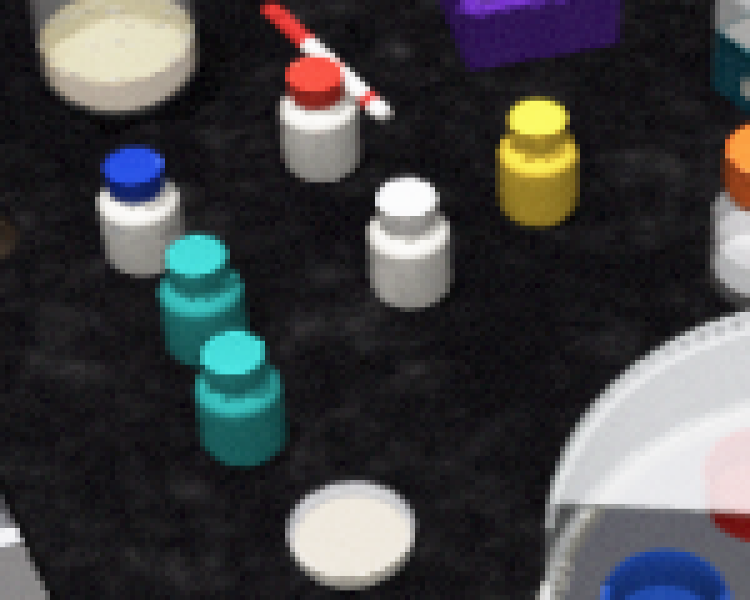

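The crops confirm the three bottles: red (222,161), white (241,185) and blue (186,180) have white bodies, while the others are fully coloured look-alikes. The white and blue pockets are at the opening, the index mark is at scene (277,307), and the ball is at top (442,222).

Run:
```python
from h import *
mt=env.camera_model("top");ms=env.camera_model("scene")
T=np.load("top0.npz");S=np.load("scene0.npz")
P=lambda n,p:print(n,np.round(p,4))
P("ball top",plane(mt,442.1,222,.161));P("ball sc",plane(ms,349.4,312.5,.161))
P("knob top mid",plane(mt,365.2,192,.156));P("dot top",plane(mt,360,182.5,.156));P("end",plane(mt,370.5,201,.156))
P("dot sc",plane(ms,255+348/4,195+160/4,.156));P("end sc",plane(ms,255+308/4,195+242/4,.156))
P("index",plane(ms,277,307.5,.038))
for n,u,v in(("boxL",140,140),("boxR",420,108)): P(n,plane(mt,285+u/4,110+v/4,.150))
for n,u,v in(("blue",228,487),("white",374,479),("red",143,358),("red",444,345),("blue",360,222)): P(n+" rim top",plane(mt,285+u/4,110+v/4,.045))
for n,u,v in(("blue",153,300),("white",232,418)): P(n+" rim sc",plane(ms,255+u/4,195+v/4,.056))
# tub outline in top: ellipse of cover at .118
for a in(.042,.118):
  pts=[(48,345),(562,345),(300,598)]
  for p in pts:P("edge",plane(mt,285+p[0]/4,110+p[1]/4,a))
d=S["d"];print(d[312,349],d[270,292]); P("ballpt",pt(ms,349,312,d[312,349]))
d=T["d"];P("ballpt top",pt(mt,442,222,d[222,442]));
for b in((367,197),(366,194),(363,188)):P("knobpt",pt(mt,*b,d[b[1],b[0]]))
```

```text
ball top [ 0.5408 -0.3253  0.161 ]
ball sc [ 0.542  -0.3254  0.161 ]
knob top mid [ 0.6101 -0.1632  0.156 ]
dot top [ 0.6314 -0.1527  0.156 ]
end [ 0.59  -0.174  0.156]
dot sc [ 0.6323 -0.1545  0.156 ]
end sc [ 0.5849 -0.1926  0.156 ]
index [ 0.4648 -0.1847  0.038 ]
boxL [ 0.719  -0.0677  0.15  ]
boxR [ 0.7344 -0.2242  0.15  ]
blue rim top [ 0.5331 -0.1224  0.045 ]
white rim top [ 0.5365 -0.2095  0.045 ]
red rim top [ 0.6119 -0.0738  0.045 ]
red rim top [ 0.6166 -0.2549  0.045 ]
blue rim top [ 0.6931 -0.2075  0.045 ]
blue rim sc [ 0.5356 -0.1242  0.056 ]
white rim sc [ 0.5365 -0.2114  0.056 ]
edge [ 0.6213 -0.0168  0.042 ]
edge [ 0.6159 -0.3265  0.042 ]
edge [ 0.4666 -0.1633  0.042 ]
edge [ 0.6093 -0.0149  0.118 ]
edge [ 0.6042 -0.3049  0.118 ]
edge [ 0.4644 -0.1521  0.118 ]
0.9491187 1.1838303
ballpt [ 0.5371 -0.3296  0.1719]
ballpt top [ 0.5399 -0.3223  0.1701]
knobpt [ 0.5993 -0.1672  0.1534]
knobpt [ 0.6054 -0.1646  0.1571]
knobpt [ 0.6194 -0.1591  0.154 ]
```

Emit:
{"op": "servo_tool", "data": {"steps": [{"tx":2.2,"ty":-4.3,"yaw":-5.2,"claw":0},{"tx":2.2,"ty":-4.3,"yaw":-5.2,"claw":0},{"tx":2.2,"ty":-4.3,"yaw":-5.2,"claw":0},{"tx":2.2,"ty":-4.3,"yaw":-5.2,"claw":0},{"tx":2.2,"ty":-4.3,"yaw":-5.2,"claw":0},{"tx":2.2,"ty":-4.3,"yaw":-5.2,"claw":0},{"tx":2.2,"ty":-4.3,"yaw":-5.2,"claw":0},{"tx":2.2,"ty":-4.3,"yaw":-5.2,"claw":0},{"tx":2.2,"ty":-4.3,"yaw":-5.2,"claw":0},{"tx":2.2,"ty":-4.3,"yaw":-5.2,"claw":0},{"tx":2.2,"ty":-4.3,"yaw":-5.2,"claw":0},{"tx":2.2,"ty":-4.3,"yaw":-5.2,"claw":0},{"tx":2.2,"ty":-4.3,"yaw":-5.2,"claw":0},{"tx":2.2,"ty":-4.3,"yaw":-5.2,"claw":0},{"tx":2.2,"ty":-4.3,"yaw":-5.2,"claw":0},{"tx":2.2,"ty":-4.3,"yaw":-5.2,"claw":0},{"tx":2.2,"ty":-4.3,"yaw":-5.2,"claw":0},{"tx":2.2,"ty":-4.3,"yaw":-5.2,"claw":0},{"tx":2.2,"ty":-4.3,"yaw":-5.2,"claw":0},{}]}}

```text
invalid input at $.steps[0]: expected keys tx, ty, tz, yaw, claw
```

Emit:
{"op": "servo_tool", "data": {"steps": [{"tx":2.2,"ty":-4.3,"tz":0,"yaw":-5.2,"claw":0},{"tx":2.2,"ty":-4.3,"tz":0,"yaw":-5.2,"claw":0},{"tx":2.2,"ty":-4.3,"tz":0,"yaw":-5.2,"claw":0},{"tx":2.2,"ty":-4.3,"tz":0,"yaw":-5.2,"claw":0},{"tx":2.2,"ty":-4.3,"tz":0,"yaw":-5.2,"claw":0},{"tx":2.2,"ty":-4.3,"tz":0,"yaw":-5.2,"claw":0},{"tx":2.2,"ty":-4.3,"tz":0,"yaw":-5.2,"claw":0},{"tx":2.2,"ty":-4.3,"tz":0,"yaw":-5.2,"claw":0},{"tx":2.2,"ty":-4.3,"tz":0,"yaw":-5.2,"claw":0},{"tx":2.2,"ty":-4.3,"tz":0,"yaw":-5.2,"claw":0},{"tx":2.2,"ty":-4.3,"tz":0,"yaw":-5.2,"claw":0},{"tx":2.2,"ty":-4.3,"tz":0,"yaw":-5.2,"claw":0},{"tx":2.2,"ty":-4.3,"tz":0,"yaw":-5.2,"claw":0},{"tx":2.2,"ty":-4.3,"tz":0,"yaw":-5.2,"claw":0},{"tx":2.2,"ty":-4.3,"tz":0,"yaw":-5.2,"claw":0},{"tx":2.2,"ty":-4.3,"tz":0,"yaw":-5.2,"claw":0},{"tx":2.2,"ty":-4.3,"tz":0,"yaw":-5.2,"claw":0},{"tx":2.2,"ty":-4.3,"tz":0,"yaw":-5.2,"claw":0},{"tx":2.2,"ty":-4.3,"tz":0,"yaw":-5.2,"claw":0},{"tx":0,"ty":0,"tz":0,"yaw":0,"claw":0}]}}

```text
time_s: 2.1
position: [0.5496, -0.2874, 0.248]
tool_rot: [[0.389, 0.921, -0.001], [0.921, -0.389, 0.0], [-0.0, -0.001, -1.0]]
ft_force: [-1.4, 0.9, -0.2]
grip_width: -0.0001
gripper_force: 0.0
```

Emit:
{"op": "servo_tool", "data": {"steps": [{"tx":0.5,"ty":-0.8,"tz":-3,"yaw":0,"claw":0},{"tx":0,"ty":0,"tz":-3,"yaw":0,"claw":0},{"tx":0,"ty":0,"tz":-2.7,"yaw":0,"claw":0},{"tx":0,"ty":0,"tz":0,"yaw":0,"claw":0},{"tx":-0.2,"ty":-0.45,"tz":0,"yaw":0,"claw":0},{"tx":-0.2,"ty":-0.45,"tz":0,"yaw":0,"claw":0},{"tx":-0.2,"ty":-0.45,"tz":0,"yaw":0,"claw":0},{"tx":-0.2,"ty":-0.45,"tz":0,"yaw":0,"claw":0},{"tx":-0.2,"ty":-0.45,"tz":0,"yaw":0,"claw":0},{"tx":-0.2,"ty":-0.45,"tz":0,"yaw":0,"claw":0},{"tx":-0.2,"ty":-0.45,"tz":-0.1,"yaw":0,"claw":0},{"tx":-0.2,"ty":-0.45,"tz":-0.2,"yaw":0,"claw":0},{"tx":-0.2,"ty":-0.45,"tz":-0.2,"yaw":0,"claw":0},{"tx":-0.2,"ty":-0.45,"tz":-0.2,"yaw":0,"claw":0},{"tx":-0.2,"ty":-0.45,"tz":-0.3,"yaw":0,"claw":0},{"tx":-0.2,"ty":-0.45,"tz":-0.3,"yaw":0,"claw":0},{"tx":-0.2,"ty":-0.45,"tz":-0.2,"yaw":0,"claw":0},{"tx":-0.2,"ty":-0.45,"tz":0,"yaw":0,"claw":0},{"tx":0,"ty":0,"tz":0,"yaw":0,"claw":0}]}}

```text
time_s: 4.0
position: [0.5253, -0.3545, 0.1482]
tool_rot: [[0.384, 0.923, -0.0], [0.923, -0.384, -0.0], [-0.0, -0.0, -1.0]]
ft_force: [-0.4, 0.1, 0.7]
grip_width: 0.0002
gripper_force: 0.0
```

Run:
```python
from h import *
im,d,m=shot("scene"); save(cv2.resize(im[195:400,250:450],None,fx=3,fy=2.9),"c1")
for b in blobs(masks(im)["red"],(300,270,420,400)): print(b)
im,d,m=shot("top")
for b in blobs(masks(im)["red"],(400,190,500,260)): print(b,plane(m,*b[0],.135))
```

```text
([352.9, 350.0], [347, 344, 13, 13, 135])
```

Run:
```python
from h import *
m=env.camera_model("scene"); print(proj(m,(.516,-.383,.135)), plane(m,352.9,350,.135))
for t in (.5,.7,.8):
  r=.178+.085*np.sin(t); print(t,proj(m,(.612-.4*r,-.164-.916*r,.076+.085*np.cos(t))))
```

```text
[352.79793146 350.88168858] [ 0.51710291 -0.38161293  0.135     ]
0.5 [352.17130687 336.1501376 ]
0.7 [352.79437855 345.90191583]
0.8 [352.97547493 350.68190155]
```

Emit:
{"op": "servo_tool", "data": {"newtons": 30, "steps": [{"tx":0,"ty":0,"tz":3.4,"yaw":0,"claw":4},{"tx":0,"ty":0,"tz":3.4,"yaw":0,"claw":4},{"tx":0,"ty":0,"tz":3.4,"yaw":0,"claw":4},{"tx":1.73,"ty":3.81,"tz":0,"yaw":-7.1,"claw":4},{"tx":1.73,"ty":3.81,"tz":0,"yaw":-7.1,"claw":4},{"tx":1.73,"ty":3.81,"tz":0,"yaw":-7.1,"claw":4},{"tx":1.73,"ty":3.81,"tz":0,"yaw":-7.1,"claw":4},{"tx":1.73,"ty":3.81,"tz":0,"yaw":-7.1,"claw":4},{"tx":0,"ty":0,"tz":-2,"yaw":0,"claw":4},{"tx":0,"ty":0,"tz":-3,"yaw":0,"claw":4},{"tx":0,"ty":0,"tz":-3,"yaw":0,"claw":4},{"tx":0,"ty":0,"tz":-1.8,"yaw":0,"claw":4},{"tx":0,"ty":0,"tz":0,"yaw":0,"claw":0.5},{"tx":0,"ty":0,"tz":0,"yaw":0,"claw":0.5},{"tx":0,"ty":0,"tz":0,"yaw":0,"claw":0.5},{"tx":0,"ty":0,"tz":0,"yaw":0,"claw":0.5}]}}

```text
time_s: 5.7
position: [0.6133, -0.1651, 0.1528]
tool_rot: [[0.849, 0.529, 0.003], [0.529, -0.849, -0.003], [0.001, 0.005, -1.0]]
ft_force: [6.6, -10.1, -11.8]
grip_width: 0.0135
gripper_force: 34.2
```

Emit:
{"op": "servo_tool", "data": {"steps": [{"tx":0,"ty":0,"tz":0,"yaw":-5.1,"claw":0.5},{"tx":0,"ty":0,"tz":0,"yaw":-5.1,"claw":0.5},{"tx":0,"ty":0,"tz":0,"yaw":-5.1,"claw":0.5},{"tx":0,"ty":0,"tz":0,"yaw":-5.1,"claw":0.5},{"tx":0,"ty":0,"tz":0,"yaw":-5.1,"claw":0.5},{"tx":0,"ty":0,"tz":0,"yaw":0,"claw":0.5},{"tx":0,"ty":0,"tz":0,"yaw":0,"claw":4},{"tx":0,"ty":0,"tz":0,"yaw":0,"claw":4},{"tx":0,"ty":0,"tz":3,"yaw":0,"claw":4},{"tx":0,"ty":0,"tz":4,"yaw":0,"claw":4},{"tx":0,"ty":0,"tz":4,"yaw":0,"claw":4},{"tx":-3,"ty":4,"tz":0,"yaw":7,"claw":6},{"tx":-1,"ty":4.9,"tz":0,"yaw":7,"claw":6},{"tx":-1,"ty":4.9,"tz":0,"yaw":7,"claw":6},{"tx":-1,"ty":4.9,"tz":0,"yaw":7,"claw":6},{"tx":-1,"ty":4.9,"tz":0,"yaw":7,"claw":6},{"tx":-1,"ty":4.9,"tz":0,"yaw":7,"claw":6},{"tx":0,"ty":0,"tz":0,"yaw":0,"claw":6}]}}

```text
time_s: 7.5
position: [0.5304, 0.1268, 0.2638]
tool_rot: [[0.656, 0.755, 0.002], [0.755, -0.656, 0.001], [0.002, 0.0, -1.0]]
ft_force: [0.4, -1.0, -0.2]
grip_width: 0.0597
gripper_force: 0.0
```

```bash
cat >> h.py <<'E'
def caps():
    for n in("scene","top"):
        im,d,m=shot(n)
        for c in("red","blue","white"):
            for b in blobs(masks(im)[c],(140,145,320,320) if n=="top" else (150,140,330,260),40):
                p=plane(m,*b[0],.066 if n=="top" else .062); 
                if p[0]<.58: print(n,c,b[0],b[1][4],p.round(4)[:2])
        save(im,n+"_l")
E
python3 - <<'E'
from h import *
caps()
im,_,m=shot("top")
im2,_,m2=shot("scene")
save(np.hstack([cv2.resize(im[150:270,290:430],(400,343),interpolation=3),cv2.resize(im2[215:335,255:395],(400,343),interpolation=3)]),"c2")
E
```

```text
scene red [216.6, 149.2] 44 [0.5385 0.333 ]
scene red [222.2, 161.5] 98 [0.5326 0.2783]
scene blue [186.3, 180.3] 122 [0.4209 0.2504]
scene blue [296.4, 255.5] 197 [ 0.5588 -0.0952]
scene white [184.0, 157.6] 411 [0.446  0.3386]
scene white [223.8, 169.3] 134 [0.5243 0.2473]
scene white [240.8, 185.9] 76 [0.5388 0.1691]
scene white [186.8, 190.0] 117 [0.4097 0.2156]
scene white [241.5, 195.3] 82 [0.5264 0.1369]
scene white [156.5, 254.8] 95 [0.277  0.0465]
scene white [230.0, 253.0] 309 [ 0.4273 -0.022 ]
top white [166.8, 239.4] 1485 [0.5201 0.2919]
top white [213.4, 248.8] 5899 [0.4963 0.1821]
top white [203.5, 242.0] 54 [0.5126 0.2054]
top white [141.2, 265.5] 60 [0.4601 0.3511]
top white [286.3, 273.4] 483 [0.4365 0.0123]
```

View pics/c2.png

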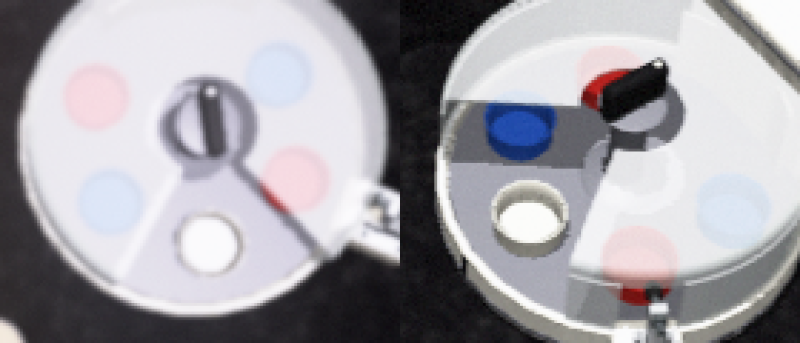

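The white pocket now stands in the middle of the opening, at about top (363,235) and scene (300,288).

Run:
```python
from h import *
mt=env.camera_model("top");ms=env.camera_model("scene")
print(plane(mt,362.8,234.7,.056),plane(ms,300.5,287.8,.056))
print("white cap",plane(ms,160+408/5,145+196/4.8,.068),plane(mt,221.8,233,.068))
print("red cap",plane(ms,160+315/5,145+73/4.8,.068),plane(mt,171.3,233.4,.068))
print("blue cap",plane(ms,160+134/5,145+162/4.8,.068),plane(mt,183.2,282.2,.068))
```

```text
[ 0.52441898 -0.16997863  0.056     ] [ 0.52712749 -0.17333545  0.056     ]
white cap [0.53835126 0.16252909 0.068     ] [0.53291929 0.1621216  0.068     ]
red cap [0.5342052  0.27565941 0.068     ] [0.53393985 0.28104915 0.068     ]
blue cap [0.42242057 0.24896624 0.068     ] [0.41994616 0.25185208 0.068     ]
```

Emit:
{"op": "servo_tool", "data": {"newtons": 40, "steps": [{"tx":0.3,"ty":1.8,"tz":0,"yaw":8.2,"claw":5.5},{"tx":0.26,"ty":1.72,"tz":0,"yaw":8.2,"claw":5.5},{"tx":0,"ty":0,"tz":-3,"yaw":8.2,"claw":5.5},{"tx":0,"ty":0,"tz":-4,"yaw":8.2,"claw":5.5},{"tx":0,"ty":0,"tz":-3,"yaw":8.2,"claw":5.5},{"tx":0,"ty":0,"tz":-3,"yaw":0,"claw":5.5},{"tx":0,"ty":0,"tz":-3,"yaw":0,"claw":5.5},{"tx":0,"ty":0,"tz":-2.4,"yaw":0,"claw":5.5},{"tx":0,"ty":0,"tz":-2,"yaw":0,"claw":5.5},{"tx":0,"ty":0,"tz":0,"yaw":0,"claw":5.5},{"tx":0,"ty":0,"tz":0,"yaw":0,"claw":2.5},{"tx":0,"ty":0,"tz":0,"yaw":0,"claw":2.5},{"tx":0,"ty":0,"tz":0,"yaw":0,"claw":2.5},{"tx":0,"ty":0,"tz":0,"yaw":0,"claw":2.5}]}}

```text
time_s: 9.1
position: [0.5388, 0.1566, 0.06]
tool_rot: [[0.01, 1.0, 0.004], [1.0, -0.01, -0.0], [-0.0, 0.004, -1.0]]
ft_force: [-0.3, -2.2, 7.0]
grip_width: 0.035
gripper_force: 35.2
```

Run:
```python
from h import *
im,d,m=shot("scene"); save(cv2.resize(im[100:250,150:350],(800,600),interpolation=3),"c3")
```

```text
(no output)
```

View pics/c3.png

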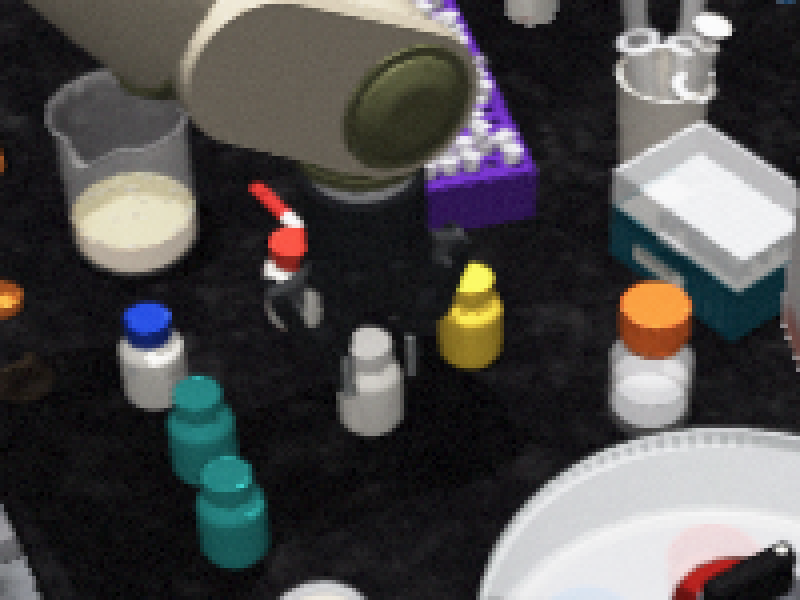

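The gripper is around the white bottle at crop (370,375). The fingers sit low on the shoulder (width 35 mm), so I'll reopen, rise a little, centre and regrip.

Emit:
{"op": "servo_tool", "data": {"newtons": 40, "steps": [{"tx":0,"ty":0,"tz":0,"yaw":0,"claw":5},{"tx":0,"ty":0,"tz":0,"yaw":0,"claw":5},{"tx":0,"ty":0.5,"tz":0.8,"yaw":0,"claw":5},{"tx":0,"ty":0,"tz":0,"yaw":0,"claw":5},{"tx":0,"ty":0,"tz":0,"yaw":0,"claw":2.5},{"tx":0,"ty":0,"tz":0,"yaw":0,"claw":2.5},{"tx":0,"ty":0,"tz":0,"yaw":0,"claw":2.5},{"tx":0,"ty":0,"tz":0,"yaw":0,"claw":2.5}]}}

```text
time_s: 9.95
position: [0.5382, 0.1619, 0.0667]
tool_rot: [[0.01, 1.0, 0.001], [1.0, -0.01, 0.0], [0.0, 0.001, -1.0]]
ft_force: [0.3, 0.5, 5.2]
grip_width: 0.0292
gripper_force: 37.7
```

Emit:
{"op": "servo_tool", "data": {"steps": [{"tx":0,"ty":0,"tz":2,"yaw":0,"claw":2.5},{"tx":0,"ty":0,"tz":4,"yaw":0,"claw":2.5},{"tx":0,"ty":0,"tz":4,"yaw":0,"claw":2.5},{"tx":0,"ty":0,"tz":4,"yaw":0,"claw":2.5},{"tx":0,"ty":-2,"tz":2,"yaw":0,"claw":2.5},{"tx":-0.2,"ty":-4,"tz":0,"yaw":0,"claw":2.5},{"tx":-0.2,"ty":-4,"tz":0,"yaw":0,"claw":2.5},{"tx":-0.2,"ty":-4,"tz":0,"yaw":0,"claw":2.5},{"tx":-0.2,"ty":-4,"tz":0,"yaw":0,"claw":2.5},{"tx":-0.2,"ty":-4,"tz":0,"yaw":0,"claw":2.5},{"tx":-0.2,"ty":-4,"tz":0,"yaw":0,"claw":2.5},{"tx":-0.1,"ty":-4,"tz":0,"yaw":0,"claw":2.5},{"tx":0,"ty":-3.5,"tz":0,"yaw":0,"claw":2.5},{"tx":0,"ty":0,"tz":0,"yaw":0,"claw":2.5},{"tx":0,"ty":0,"tz":0,"yaw":0,"claw":2.5}]}}

```text
time_s: 11.45
position: [0.5243, -0.1732, 0.2255]
tool_rot: [[0.011, 1.0, -0.002], [1.0, -0.011, 0.001], [0.001, -0.002, -1.0]]
ft_force: [-0.1, 0.3, -0.9]
grip_width: 0.0287
gripper_force: 39.1
```

Run:
```python
from h import *
s=env.observe(); p=s["position"];print(p)
im,d,m=shot("scene"); 
q=proj(m,(p[0],p[1],p[2]-.033-.0));print("grasp px",q, "pocket px",proj(m,(.525,-.173,.056)))
c=im[150:330,230:430].copy(); save(cv2.resize(c,(660,594),interpolation=3),"c4")
```

```text
[ 0.52426657 -0.17324263  0.22553314]
grasp px [302.06384561 247.59562962] pocket px [299.55843312 288.04771626]
```

View pics/c4.png

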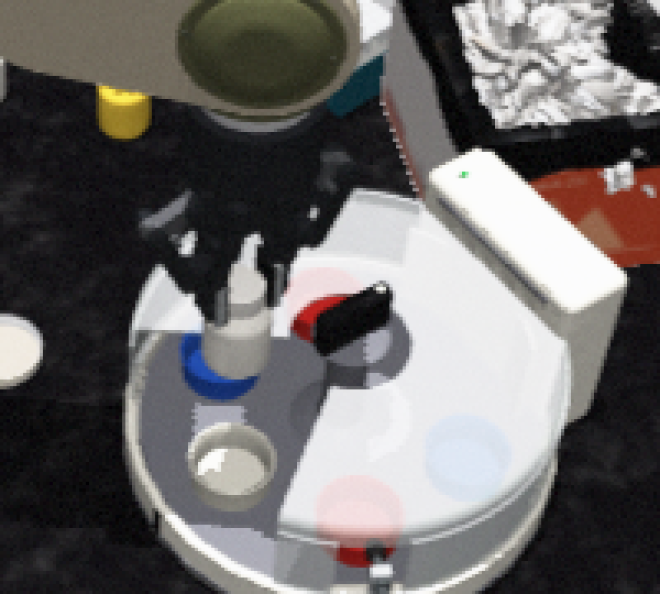

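The bottle hangs centred (column 302, as projected), and the pocket is at (300,289), matching my estimate. I'll lower it.

Emit:
{"op": "servo_tool", "data": {"steps": [{"tx":0,"ty":0,"tz":-3,"yaw":0,"claw":2.5},{"tx":0,"ty":0,"tz":-3,"yaw":0,"claw":2.5},{"tx":0,"ty":0,"tz":-2,"yaw":0,"claw":2.5},{"tx":0,"ty":0,"tz":-1,"yaw":0,"claw":2.5},{"tx":0,"ty":0,"tz":-1,"yaw":0,"claw":2.5},{"tx":0,"ty":0,"tz":-1,"yaw":0,"claw":2.5},{"tx":0,"ty":0,"tz":-0.6,"yaw":0,"claw":2.5},{"tx":0,"ty":0,"tz":-0.4,"yaw":0,"claw":2.5},{"tx":0,"ty":0,"tz":-0.3,"yaw":0,"claw":2.5},{"tx":0,"ty":0,"tz":0,"yaw":0,"claw":2.5}]}}

```text
time_s: 12.5
position: [0.5247, -0.1732, 0.1033]
tool_rot: [[0.009, 1.0, -0.0], [1.0, -0.009, 0.0], [0.0, -0.0, -1.0]]
ft_force: [-0.7, -0.2, 0.4]
grip_width: 0.0288
gripper_force: 39.1
```

Emit:
{"op": "servo_tool", "data": {"newtons": 30, "steps": [{"tx":0,"ty":0,"tz":-0.2,"yaw":0,"claw":2.5},{"tx":0,"ty":0,"tz":0,"yaw":0,"claw":4.5},{"tx":0,"ty":0,"tz":0,"yaw":0,"claw":4.5},{"tx":0,"ty":0,"tz":1,"yaw":0,"claw":4.5},{"tx":0,"ty":0,"tz":4,"yaw":0,"claw":4.5},{"tx":0,"ty":0,"tz":4,"yaw":0,"claw":4.5},{"tx":0,"ty":0,"tz":4,"yaw":-8.3,"claw":4.5},{"tx":1,"ty":0,"tz":1,"yaw":-8.3,"claw":4.5},{"tx":1,"ty":0.1,"tz":0,"yaw":-8.3,"claw":4.5},{"tx":1,"ty":0.1,"tz":0,"yaw":-8.3,"claw":4.5},{"tx":1,"ty":0.1,"tz":0,"yaw":-8.3,"claw":4.5},{"tx":1,"ty":0.1,"tz":0,"yaw":-8.3,"claw":4.5},{"tx":1,"ty":0.1,"tz":0,"yaw":-8.3,"claw":4.5},{"tx":1,"ty":0.1,"tz":0,"yaw":-8.3,"claw":4.5},{"tx":1,"ty":0.1,"tz":0,"yaw":-8.3,"claw":4.5},{"tx":0.9,"ty":0.1,"tz":0,"yaw":-8.3,"claw":4.5},{"tx":0,"ty":0,"tz":0,"yaw":0,"claw":4.5}]}}

```text
time_s: 14.2
position: [0.6143, -0.1649, 0.2419]
tool_rot: [[0.994, 0.112, 0.001], [0.112, -0.994, -0.0], [0.001, 0.0, -1.0]]
ft_force: [-0.7, 0.1, -0.1]
grip_width: 0.0452
gripper_force: 0.0
```

Run:
```python
from h import *
im,d,m=shot("scene"); save(cv2.resize(im[150:330,230:430],(660,594),interpolation=3),"c5")
```

View pics/c5.png

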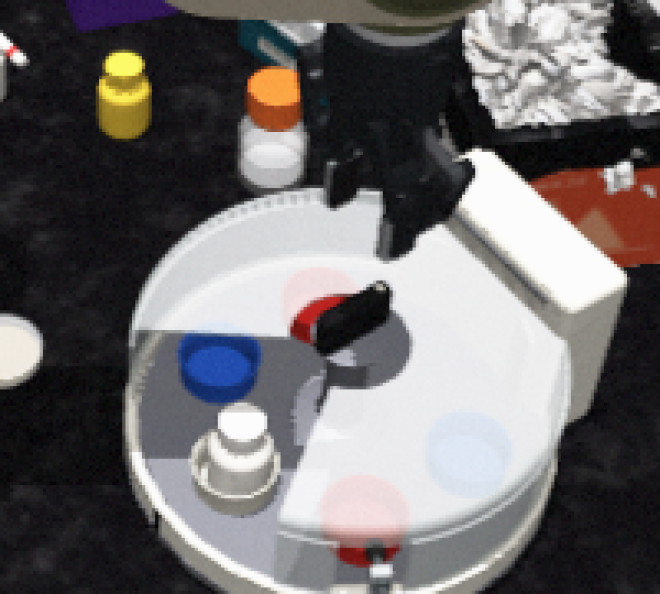

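The white bottle stands upright in its pocket, at crop (237,455). Next I'll turn the carousel +60° to bring the blue pocket round.

Emit:
{"op": "servo_tool", "data": {"newtons": 30, "steps": [{"tx":0,"ty":0,"tz":-3,"yaw":0,"claw":4},{"tx":0,"ty":0,"tz":-3,"yaw":0,"claw":4},{"tx":0,"ty":0,"tz":-3,"yaw":0,"claw":4},{"tx":0,"ty":0,"tz":-0.1,"yaw":0,"claw":0.5},{"tx":0,"ty":0,"tz":0,"yaw":0,"claw":0.5},{"tx":0,"ty":0,"tz":0,"yaw":0,"claw":0.5},{"tx":0,"ty":0,"tz":0,"yaw":0,"claw":0.5},{"tx":0,"ty":0,"tz":0,"yaw":3,"claw":0.5},{"tx":0,"ty":0,"tz":0,"yaw":6,"claw":0.5},{"tx":0,"ty":0,"tz":0,"yaw":7,"claw":0.5},{"tx":0,"ty":0,"tz":0,"yaw":7,"claw":0.5},{"tx":0,"ty":0,"tz":0,"yaw":7,"claw":0.5},{"tx":0,"ty":0,"tz":0,"yaw":7,"claw":0.5},{"tx":0,"ty":0,"tz":0,"yaw":7,"claw":0.5},{"tx":0,"ty":0,"tz":0,"yaw":7,"claw":0.5},{"tx":0,"ty":0,"tz":0,"yaw":6,"claw":0.5},{"tx":0,"ty":0,"tz":0,"yaw":3,"claw":0.5},{"tx":0,"ty":0,"tz":0,"yaw":0,"claw":0.5},{"tx":0,"ty":0,"tz":0,"yaw":0,"claw":0.5}]}}

```text
time_s: 16.15
position: [0.614, -0.1657, 0.1509]
tool_rot: [[0.401, 0.916, 0.001], [0.916, -0.401, -0.001], [-0.001, 0.002, -1.0]]
ft_force: [0.6, -2.2, -5.9]
grip_width: 0.0136
gripper_force: 30.1
```

Emit:
{"op": "servo_tool", "data": {"newtons": 40, "steps": [{"tx":0,"ty":0,"tz":0,"yaw":0,"claw":4},{"tx":0,"ty":0,"tz":0,"yaw":0,"claw":4},{"tx":0,"ty":0,"tz":2,"yaw":0,"claw":4},{"tx":0,"ty":0,"tz":4,"yaw":0,"claw":4},{"tx":0,"ty":0,"tz":3,"yaw":0,"claw":4},{"tx":-1.9,"ty":4.1,"tz":0,"yaw":2.4,"claw":5.5},{"tx":-1.9,"ty":4.1,"tz":0,"yaw":2.4,"claw":5.5},{"tx":-1.9,"ty":4.1,"tz":0,"yaw":2.4,"claw":5.5},{"tx":-1.9,"ty":4.1,"tz":0,"yaw":2.4,"claw":5.5},{"tx":-1.9,"ty":4.1,"tz":0,"yaw":2.4,"claw":5.5},{"tx":-1.9,"ty":4.1,"tz":0,"yaw":2.4,"claw":5.5},{"tx":-1.9,"ty":4.1,"tz":0,"yaw":2.4,"claw":5.5},{"tx":-1.9,"ty":4.1,"tz":0,"yaw":2.4,"claw":5.5},{"tx":-1.9,"ty":4.1,"tz":0,"yaw":2.4,"claw":5.5},{"tx":-1.9,"ty":4.1,"tz":0,"yaw":2.4,"claw":5.5},{"tx":0,"ty":0,"tz":0,"yaw":0,"claw":5.5}]}}

```text
time_s: 17.75
position: [0.4215, 0.2487, 0.2414]
tool_rot: [[-0.014, 1.0, 0.002], [1.0, 0.014, 0.002], [0.002, 0.002, -1.0]]
ft_force: [0.4, 0.3, -0.6]
grip_width: 0.0546
gripper_force: 0.0
```

Run:
```python
from h import *
caps()
im,_,m=shot("top")
im2,_,m2=shot("scene")
save(np.hstack([cv2.resize(im[150:270,290:430],(400,343),interpolation=3),cv2.resize(im2[215:335,255:395],(400,343),interpolation=3)]),"c6")
for im_,m_ in((im,m),(im2,m2)):
  k=masks(im_)["blue"]
  for b in blobs(k,(290,200,400,320) if im_ is im else (260,210,340,320),20): print(b,plane(m_,*b[0],.045))
```

```text
scene red [216.6, 149.2] 44 [0.5385 0.333 ]
scene red [222.3, 161.5] 97 [0.5328 0.2782]
scene red [296.2, 255.5] 194 [ 0.5584 -0.095 ]
scene blue [186.2, 180.6] 117 [0.4202 0.2494]
scene white [184.0, 157.7] 408 [0.4458 0.3382]
scene white [223.9, 169.1] 131 [0.5248 0.2479]
scene white [187.3, 189.6] 93 [0.4113 0.2164]
scene white [230.0, 253.1] 307 [ 0.4272 -0.0223]
scene white [156.8, 255.5] 84 [0.277  0.0443]
top red [171.3, 233.4] 141 [0.5341 0.2815]
top blue [184.1, 282.3] 98 [0.4197 0.2502]
top white [152.0, 221.9] 117 [0.5621 0.3276]
top white [178.2, 236.8] 85 [0.5258 0.2651]
top white [153.6, 287.6] 1222 [0.4086 0.3211]
top white [286.3, 273.4] 482 [0.4365 0.0123]
([364.5, 234.4], [353, 224, 22, 22, 172]) [ 0.52592808 -0.17575246  0.045     ]
([300.0, 291.0], [287, 278, 27, 27, 549]) [ 0.52628019 -0.17357273  0.045     ]
```

View pics/c6.png

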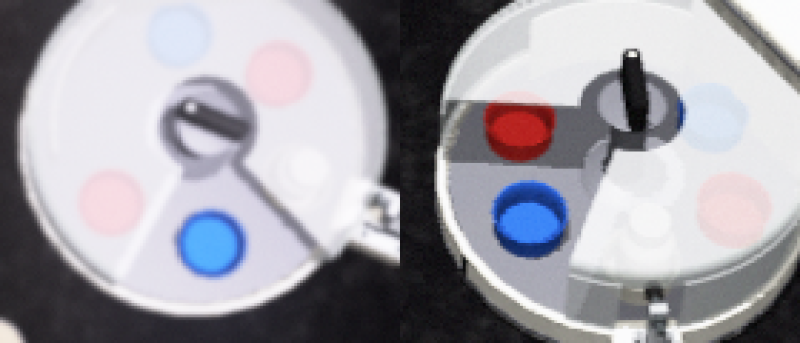

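The blue pocket is squarely in the opening, at scene (300,291), and the blue bottle has not moved. I'll grasp it now.

Emit:
{"op": "servo_tool", "data": {"newtons": 40, "steps": [{"tx":0,"ty":0.2,"tz":-4,"yaw":0,"claw":5.2},{"tx":0,"ty":0,"tz":-4,"yaw":0,"claw":5.2},{"tx":0,"ty":0,"tz":-3,"yaw":0,"claw":5.2},{"tx":0,"ty":0,"tz":-3,"yaw":0,"claw":5.2},{"tx":0,"ty":0,"tz":-2,"yaw":0,"claw":5.2},{"tx":0,"ty":0,"tz":-1.4,"yaw":0,"claw":5.2},{"tx":0,"ty":0,"tz":0,"yaw":0,"claw":5.2},{"tx":0,"ty":0,"tz":0,"yaw":0,"claw":2.5},{"tx":0,"ty":0,"tz":0,"yaw":0,"claw":2.5},{"tx":0,"ty":0,"tz":0,"yaw":0,"claw":2.5},{"tx":0,"ty":0,"tz":0,"yaw":0,"claw":2.5}]}}

```text
time_s: 19.05
position: [0.4238, 0.2467, 0.0677]
tool_rot: [[-0.008, 1.0, 0.001], [1.0, 0.008, 0.0], [0.0, 0.001, -1.0]]
ft_force: [-3.1, -0.0, 5.4]
grip_width: 0.0286
gripper_force: 40.6
```

Emit:
{"op": "servo_tool", "data": {"steps": [{"tx":0,"ty":0,"tz":2,"yaw":0,"claw":2.5},{"tx":0,"ty":0,"tz":4,"yaw":0,"claw":2.5},{"tx":0,"ty":0,"tz":4,"yaw":0,"claw":2.5},{"tx":0,"ty":0,"tz":4,"yaw":0,"claw":2.5},{"tx":0.5,"ty":-2,"tz":2,"yaw":0,"claw":2.5},{"tx":1,"ty":-4,"tz":0,"yaw":0,"claw":2.5},{"tx":1,"ty":-4.2,"tz":0,"yaw":0,"claw":2.5},{"tx":1,"ty":-4.2,"tz":0,"yaw":0,"claw":2.5},{"tx":1,"ty":-4.2,"tz":0,"yaw":0,"claw":2.5},{"tx":1,"ty":-4.2,"tz":0,"yaw":0,"claw":2.5},{"tx":1,"ty":-4.2,"tz":0,"yaw":0,"claw":2.5},{"tx":1,"ty":-4.2,"tz":0,"yaw":0,"claw":2.5},{"tx":1,"ty":-4.2,"tz":0,"yaw":0,"claw":2.5},{"tx":1,"ty":-4.2,"tz":0,"yaw":0,"claw":2.5},{"tx":0.7,"ty":-2.7,"tz":0,"yaw":0,"claw":2.5},{"tx":0,"ty":0,"tz":0,"yaw":0,"claw":2.5},{"tx":0,"ty":0,"tz":0,"yaw":0,"claw":2.5}]}}

```text
time_s: 20.75
position: [0.5254, -0.1763, 0.2268]
tool_rot: [[-0.007, 1.0, 0.0], [1.0, 0.007, 0.0], [0.0, 0.0, -1.0]]
ft_force: [-0.6, -0.1, -1.4]
grip_width: 0.0287
gripper_force: 39.7
```

Run:
```python
from h import *
s=env.observe(); p=s["position"];print(p.round(4) if hasattr(p,"round") else p)
im,d,m=shot("scene"); q=proj(m,(p[0],p[1],p[2]-.05)); print("tcp axis px",q)
# bottle body row profile: white extents
for v in range(int(q[1])-6,int(q[1])+12,3):
  w=np.where(masks(im)["white"][v,270:335]|((im[v,270:335].max(1)>110)))[0]+270; print(v,w.min() if len(w) else None,w.max() if len(w) else None)
save(cv2.resize(im[150:330,230:430],(660,594),interpolation=3),"c7")
```

```text
[ 0.5254 -0.1763  0.2268]
tcp axis px [302.97173511 253.54907911]
247 270 318
250 270 317
253 270 311
256 272 314
259 270 311
262 270 327
```

View pics/c7.png

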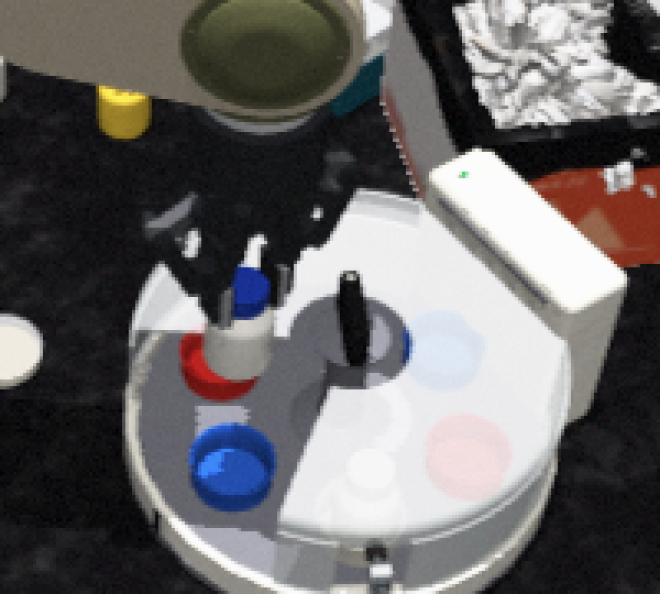

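The blue bottle hangs nearly centred (column 302.4) above the blue pocket, so I'll lower it.

Emit:
{"op": "servo_tool", "data": {"steps": [{"tx":0,"ty":0.15,"tz":-3,"yaw":0,"claw":2.5},{"tx":0,"ty":0,"tz":-3,"yaw":0,"claw":2.5},{"tx":0,"ty":0,"tz":-2,"yaw":0,"claw":2.5},{"tx":0,"ty":0,"tz":-1,"yaw":0,"claw":2.5},{"tx":0,"ty":0,"tz":-1,"yaw":0,"claw":2.5},{"tx":0,"ty":0,"tz":-1,"yaw":0,"claw":2.5},{"tx":0,"ty":0,"tz":-0.6,"yaw":0,"claw":2.5},{"tx":0,"ty":0,"tz":-0.4,"yaw":0,"claw":2.5},{"tx":0,"ty":0,"tz":-0.4,"yaw":0,"claw":2.5},{"tx":0,"ty":0,"tz":0,"yaw":0,"claw":2.5}]}}

```text
time_s: 21.8
position: [0.5257, -0.1747, 0.1021]
tool_rot: [[-0.008, 1.0, -0.0], [1.0, 0.008, 0.0], [0.0, -0.0, -1.0]]
ft_force: [-0.1, 0.3, -1.4]
grip_width: 0.0289
gripper_force: 39.7
```

Emit:
{"op": "servo_tool", "data": {"newtons": 30, "steps": [{"tx":0,"ty":0,"tz":-0.1,"yaw":0,"claw":4.5},{"tx":0,"ty":0,"tz":0,"yaw":0,"claw":4.5},{"tx":0,"ty":0,"tz":1,"yaw":0,"claw":4.5},{"tx":0,"ty":0,"tz":4,"yaw":0,"claw":4.5},{"tx":0,"ty":0,"tz":4,"yaw":0,"claw":4.5},{"tx":0,"ty":0,"tz":4,"yaw":0,"claw":4.5},{"tx":2.2,"ty":0.2,"tz":1,"yaw":-6,"claw":4.5},{"tx":2.2,"ty":0.2,"tz":0,"yaw":-6,"claw":4.5},{"tx":2.2,"ty":0.2,"tz":0,"yaw":-6,"claw":4.5},{"tx":2.2,"ty":0.3,"tz":0,"yaw":-6,"claw":4.5},{"tx":0,"ty":0,"tz":0,"yaw":0,"claw":4.5}]}}

```text
time_s: 22.9
position: [0.6152, -0.1651, 0.2416]
tool_rot: [[0.4, 0.916, 0.001], [0.916, -0.4, -0.0], [0.0, 0.001, -1.0]]
ft_force: [-0.6, 0.5, 0.1]
grip_width: 0.0451
gripper_force: 0.0
```

Run:
```python
from h import *
im,d,m=shot("scene"); save(cv2.resize(im[200:330,230:430],(660,429),interpolation=3),"c8")
```

```text
(no output)
```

View pics/c8.png

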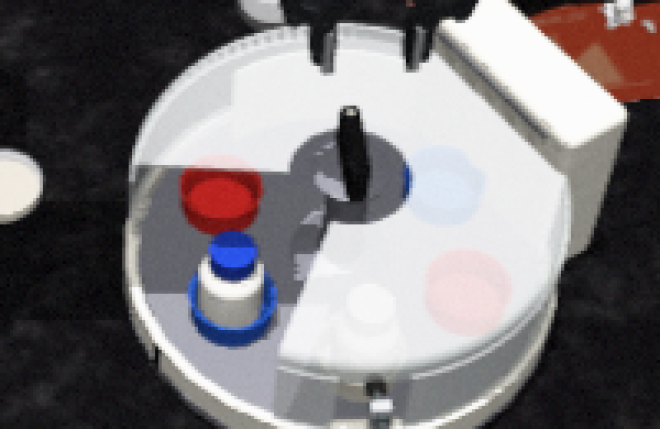

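The blue bottle is seated in its pocket at crop (233,300). I'll turn +60° to bring the red pocket into the opening.

Emit:
{"op": "servo_tool", "data": {"newtons": 30, "steps": [{"tx":-0.1,"ty":0,"tz":-3,"yaw":0,"claw":4},{"tx":0,"ty":0,"tz":-3,"yaw":0,"claw":4},{"tx":0,"ty":0,"tz":-3,"yaw":0,"claw":4},{"tx":0,"ty":0,"tz":-0.1,"yaw":0,"claw":0.5},{"tx":0,"ty":0,"tz":0,"yaw":0,"claw":0.5},{"tx":0,"ty":0,"tz":0,"yaw":0,"claw":0.5},{"tx":0,"ty":0,"tz":0,"yaw":0,"claw":0.5},{"tx":0,"ty":0,"tz":0,"yaw":3,"claw":0.5},{"tx":0,"ty":0,"tz":0,"yaw":6,"claw":0.5},{"tx":0,"ty":0,"tz":0,"yaw":7,"claw":0.5},{"tx":0,"ty":0,"tz":0,"yaw":7,"claw":0.5},{"tx":0,"ty":0,"tz":0,"yaw":7,"claw":0.5},{"tx":0,"ty":0,"tz":0,"yaw":7,"claw":0.5},{"tx":0,"ty":0,"tz":0,"yaw":7,"claw":0.5},{"tx":0,"ty":0,"tz":0,"yaw":7,"claw":0.5},{"tx":0,"ty":0,"tz":0,"yaw":6,"claw":0.5},{"tx":0,"ty":0,"tz":0,"yaw":3,"claw":0.5},{"tx":0,"ty":0,"tz":0,"yaw":0,"claw":0.5},{"tx":0,"ty":0,"tz":0,"yaw":0,"claw":0.5}]}}

```text
time_s: 24.85
position: [0.6156, -0.1662, 0.1512]
tool_rot: [[-0.595, 0.804, 0.008], [0.804, 0.595, -0.002], [-0.006, 0.006, -1.0]]
ft_force: [19.1, -2.5, -18.0]
grip_width: 0.0135
gripper_force: 34.3
```

Emit:
{"op": "servo_tool", "data": {"newtons": 40, "steps": [{"tx":0,"ty":0,"tz":0,"yaw":0,"claw":4},{"tx":0,"ty":0,"tz":0,"yaw":0,"claw":4},{"tx":0,"ty":0,"tz":2,"yaw":0,"claw":4},{"tx":0,"ty":0,"tz":4,"yaw":0,"claw":4},{"tx":0,"ty":0,"tz":3,"yaw":0,"claw":4},{"tx":-0.8,"ty":4.5,"tz":0,"yaw":-3.6,"claw":5.5},{"tx":-0.8,"ty":4.5,"tz":0,"yaw":-3.6,"claw":5.5},{"tx":-0.8,"ty":4.5,"tz":0,"yaw":-3.6,"claw":5.5},{"tx":-0.8,"ty":4.5,"tz":0,"yaw":-3.6,"claw":5.5},{"tx":-0.8,"ty":4.5,"tz":0,"yaw":-3.6,"claw":5.5},{"tx":-0.8,"ty":4.5,"tz":0,"yaw":-3.6,"claw":5.5},{"tx":-0.8,"ty":4.5,"tz":0,"yaw":-3.6,"claw":5.5},{"tx":-0.8,"ty":4.5,"tz":0,"yaw":-3.6,"claw":5.5},{"tx":-0.8,"ty":4.5,"tz":0,"yaw":-3.6,"claw":5.5},{"tx":-0.8,"ty":4.5,"tz":0,"yaw":-3.6,"claw":5.5},{"tx":0,"ty":0,"tz":0,"yaw":0,"claw":5.5}]}}

```text
time_s: 26.45
position: [0.531, 0.2888, 0.2419]
tool_rot: [[-0.012, 1.0, 0.002], [1.0, 0.012, 0.002], [0.002, 0.002, -1.0]]
ft_force: [0.1, -1.4, -0.2]
grip_width: 0.0551
gripper_force: 0.0
```

Run:
```python
from h import *
caps()
im,_,m=shot("top")
im2,_,m2=shot("scene")
for im_,m_ in((im,m),(im2,m2)):
  k=masks(im_)["red"]
  for b in blobs(k,(290,200,400,320) if im_ is im else (260,210,345,340),20): print(b,plane(m_,*b[0],.045))
```

```text
scene red [216.6, 149.2] 44 [0.5385 0.333 ]
scene red [222.4, 161.6] 95 [0.5329 0.2777]
scene white [184.1, 157.6] 412 [0.4462 0.3385]
scene white [223.8, 169.8] 118 [0.5235 0.2455]
scene white [230.0, 253.1] 308 [ 0.4272 -0.0223]
scene white [156.5, 255.5] 86 [0.2764 0.0446]
top red [171.4, 233.6] 137 [0.5336 0.2813]
top white [146.5, 258.1] 583 [0.4771 0.339 ]
top white [179.3, 236.9] 67 [0.5255 0.2625]
top white [286.3, 273.4] 481 [0.4365 0.0123]
([363.6, 234.8], [353, 224, 23, 22, 396]) [ 0.52500819 -0.17357521  0.045     ]
([300.0, 291.0], [288, 278, 26, 27, 553]) [ 0.52628019 -0.17357273  0.045     ]
```

The red pocket is in place at scene (300,291), and the red bottle is at (0.534, 0.279).

Emit:
{"op": "servo_tool", "data": {"newtons": 40, "steps": [{"tx":0.3,"ty":-0.8,"tz":-4,"yaw":0,"claw":5.2},{"tx":0,"ty":0,"tz":-4,"yaw":0,"claw":5.2},{"tx":0,"ty":0,"tz":-3,"yaw":0,"claw":5.2},{"tx":0,"ty":0,"tz":-3,"yaw":0,"claw":5.2},{"tx":0,"ty":0,"tz":-2,"yaw":0,"claw":5.2},{"tx":0,"ty":0,"tz":-1.4,"yaw":0,"claw":5.2},{"tx":0,"ty":0,"tz":0,"yaw":0,"claw":5.2}]}}

```text
time_s: 27.35
position: [0.5355, 0.2747, 0.065]
tool_rot: [[-0.006, 1.0, -0.003], [1.0, 0.006, -0.001], [-0.001, -0.003, -1.0]]
ft_force: [-0.6, -0.3, -0.2]
grip_width: 0.0521
gripper_force: 0.0
```

Emit:
{"op": "servo_tool", "data": {"newtons": 40, "steps": [{"tx":-0.1,"ty":0.4,"tz":0.2,"yaw":0,"claw":5.2},{"tx":0,"ty":0,"tz":0,"yaw":0,"claw":2.5},{"tx":0,"ty":0,"tz":0,"yaw":0,"claw":2.5},{"tx":0,"ty":0,"tz":0,"yaw":0,"claw":2.5},{"tx":0,"ty":0,"tz":0,"yaw":0,"claw":2.5}]}}

```text
time_s: 27.85
position: [0.5353, 0.2806, 0.0698]
tool_rot: [[-0.008, 1.0, 0.003], [1.0, 0.008, 0.001], [0.001, 0.003, -1.0]]
ft_force: [-0.2, -1.4, 5.9]
grip_width: 0.0282
gripper_force: 39.3
```

Emit:
{"op": "servo_tool", "data": {"steps": [{"tx":0,"ty":0,"tz":2,"yaw":0,"claw":2.5},{"tx":0,"ty":0,"tz":4,"yaw":0,"claw":2.5},{"tx":0,"ty":0,"tz":4,"yaw":0,"claw":2.5},{"tx":0,"ty":0,"tz":4,"yaw":0,"claw":2.5},{"tx":0,"ty":-2,"tz":2,"yaw":0,"claw":2.5},{"tx":-0.1,"ty":-4,"tz":0,"yaw":0,"claw":2.5},{"tx":-0.1,"ty":-4.4,"tz":0,"yaw":0,"claw":2.5},{"tx":-0.1,"ty":-4.4,"tz":0,"yaw":0,"claw":2.5},{"tx":-0.1,"ty":-4.4,"tz":0,"yaw":0,"claw":2.5},{"tx":-0.1,"ty":-4.4,"tz":0,"yaw":0,"claw":2.5},{"tx":-0.1,"ty":-4.4,"tz":0,"yaw":0,"claw":2.5},{"tx":-0.1,"ty":-4.4,"tz":0,"yaw":0,"claw":2.5},{"tx":-0.1,"ty":-4.4,"tz":0,"yaw":0,"claw":2.5},{"tx":-0.1,"ty":-4.4,"tz":0,"yaw":0,"claw":2.5},{"tx":-0.1,"ty":-4.1,"tz":0,"yaw":0,"claw":2.5},{"tx":0,"ty":0,"tz":0,"yaw":0,"claw":2.5},{"tx":0,"ty":0,"tz":0,"yaw":0,"claw":2.5}]}}

```text
time_s: 29.55
position: [0.5244, -0.1731, 0.2283]
tool_rot: [[-0.006, 1.0, -0.0], [1.0, 0.006, 0.0], [0.0, -0.0, -1.0]]
ft_force: [-0.8, 0.0, -1.7]
grip_width: 0.0281
gripper_force: 40.1
```

Emit:
{"op": "servo_tool", "data": {"steps": [{"tx":0.1,"ty":0,"tz":-3,"yaw":0,"claw":2.5},{"tx":0,"ty":0,"tz":-3,"yaw":0,"claw":2.5},{"tx":0,"ty":0,"tz":-2,"yaw":0,"claw":2.5},{"tx":0,"ty":0,"tz":-1,"yaw":0,"claw":2.5},{"tx":0,"ty":0,"tz":-1,"yaw":0,"claw":2.5},{"tx":0,"ty":0,"tz":-1,"yaw":0,"claw":2.5},{"tx":0,"ty":0,"tz":-0.6,"yaw":0,"claw":2.5},{"tx":0,"ty":0,"tz":-0.4,"yaw":0,"claw":2.5},{"tx":0,"ty":0,"tz":-0.4,"yaw":0,"claw":2.5},{"tx":0,"ty":0,"tz":0,"yaw":0,"claw":2.5}]}}

```text
time_s: 30.55
position: [0.5258, -0.1727, 0.1043]
tool_rot: [[-0.008, 1.0, 0.0], [1.0, 0.008, -0.0], [-0.0, 0.0, -1.0]]
ft_force: [-0.5, 0.2, -1.4]
grip_width: 0.0287
gripper_force: 40.1
```

Emit:
{"op": "servo_tool", "data": {"newtons": 30, "steps": [{"tx":0,"ty":0,"tz":-0.1,"yaw":0,"claw":4.5},{"tx":0,"ty":0,"tz":0,"yaw":0,"claw":4.5},{"tx":0,"ty":0,"tz":1,"yaw":0,"claw":4.5},{"tx":0,"ty":0,"tz":4,"yaw":0,"claw":4.5},{"tx":0,"ty":0,"tz":4,"yaw":0,"claw":4.5},{"tx":0,"ty":0,"tz":4,"yaw":0,"claw":4.5},{"tx":1.7,"ty":0.1,"tz":1,"yaw":7.2,"claw":4.5},{"tx":1.7,"ty":0.1,"tz":0,"yaw":7.2,"claw":4.5},{"tx":1.8,"ty":0.2,"tz":0,"yaw":7.2,"claw":4.5},{"tx":1.8,"ty":0.2,"tz":0,"yaw":7.2,"claw":4.5},{"tx":1.8,"ty":0.2,"tz":0,"yaw":7.2,"claw":4.5},{"tx":0,"ty":0,"tz":0,"yaw":0,"claw":4.5}]}}

```text
time_s: 31.75
position: [0.6149, -0.1643, 0.2436]
tool_rot: [[-0.596, 0.803, 0.001], [0.803, 0.596, -0.0], [-0.001, 0.001, -1.0]]
ft_force: [-0.2, 0.3, -0.9]
grip_width: 0.0452
gripper_force: 0.0
```

Run:
```python
from h import *
im,d,m=shot("scene"); save(cv2.resize(im[150:350,150:430],(784,560),interpolation=3),"c9")
```

```text
(no output)
```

View pics/c9.png

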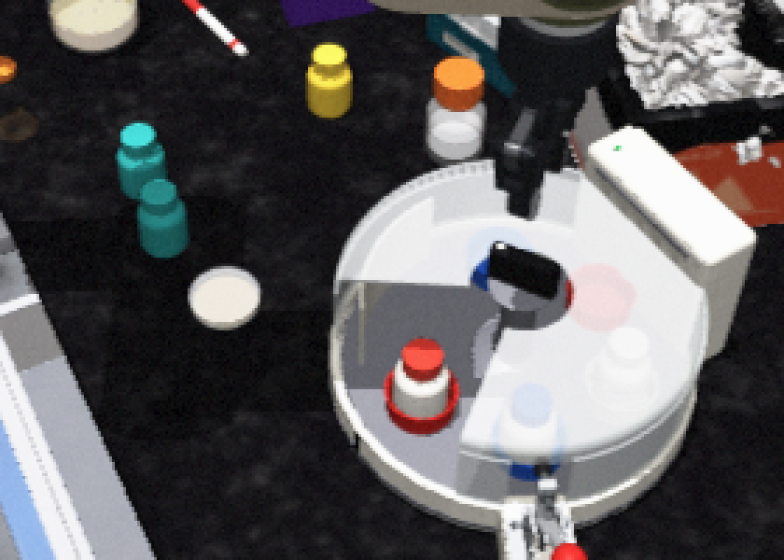

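All three bottles are seated: red in the opening at crop (422,385), with blue and white under the cover. No bottles remain outside except the look-alikes. I'll turn the shutter in.

Emit:
{"op": "servo_tool", "data": {"newtons": 30, "steps": [{"tx":0,"ty":-0.1,"tz":-3,"yaw":0,"claw":4},{"tx":0,"ty":0,"tz":-3,"yaw":0,"claw":4},{"tx":0,"ty":0,"tz":-3,"yaw":0,"claw":4},{"tx":0,"ty":0,"tz":-0.1,"yaw":0,"claw":0.5},{"tx":0,"ty":0,"tz":0,"yaw":0,"claw":0.5},{"tx":0,"ty":0,"tz":0,"yaw":0,"claw":0.5},{"tx":0,"ty":0,"tz":0,"yaw":0,"claw":0.5},{"tx":0,"ty":0,"tz":0,"yaw":3,"claw":0.5},{"tx":0,"ty":0,"tz":0,"yaw":6,"claw":0.5},{"tx":0,"ty":0,"tz":0,"yaw":7,"claw":0.5},{"tx":0,"ty":0,"tz":0,"yaw":7,"claw":0.5},{"tx":0,"ty":0,"tz":0,"yaw":7,"claw":0.5},{"tx":0,"ty":0,"tz":0,"yaw":7,"claw":0.5},{"tx":0,"ty":0,"tz":0,"yaw":7,"claw":0.5},{"tx":0,"ty":0,"tz":0,"yaw":7,"claw":0.5},{"tx":0,"ty":0,"tz":0,"yaw":6,"claw":0.5},{"tx":0,"ty":0,"tz":0,"yaw":3,"claw":0.5},{"tx":0,"ty":0,"tz":0,"yaw":0,"claw":0.5},{"tx":0,"ty":0,"tz":0,"yaw":0,"claw":0.5}]}}

```text
time_s: 33.7
position: [0.6144, -0.1646, 0.1529]
tool_rot: [[-0.994, -0.112, 0.002], [-0.112, 0.994, 0.002], [-0.002, 0.001, -1.0]]
ft_force: [7.4, 4.5, -13.2]
grip_width: 0.0135
gripper_force: 33.5
```

Emit:
{"op": "servo_tool", "data": {"newtons": 20, "steps": [{"tx":0,"ty":0,"tz":0,"yaw":0,"claw":4.5},{"tx":0,"ty":0,"tz":0,"yaw":0,"claw":4.5},{"tx":0,"ty":0,"tz":2,"yaw":0,"claw":4.5},{"tx":0,"ty":0,"tz":4,"yaw":0,"claw":4.5},{"tx":0,"ty":0,"tz":4,"yaw":-8,"claw":4.5},{"tx":-0.7,"ty":-1.6,"tz":0,"yaw":-8,"claw":4.5},{"tx":-0.7,"ty":-1.6,"tz":0,"yaw":-8,"claw":4.5},{"tx":-0.7,"ty":-1.6,"tz":0,"yaw":-8,"claw":4.5},{"tx":-0.7,"ty":-1.6,"tz":0,"yaw":-8,"claw":4.5},{"tx":-0.7,"ty":-1.6,"tz":0,"yaw":-8,"claw":4.5},{"tx":-0.7,"ty":-1.6,"tz":0,"yaw":-8,"claw":4.5},{"tx":-0.7,"ty":-1.6,"tz":0,"yaw":-8,"claw":4.5},{"tx":-0.7,"ty":-1.6,"tz":0,"yaw":-8,"claw":4.5},{"tx":-0.7,"ty":-1.6,"tz":0,"yaw":-8,"claw":4.5},{"tx":-0.7,"ty":-1.6,"tz":0,"yaw":-8,"claw":4.5},{"tx":-0.7,"ty":-1.6,"tz":0,"yaw":-8,"claw":4.5},{"tx":-0.7,"ty":-1.6,"tz":0,"yaw":-8,"claw":4.5},{"tx":-0.7,"ty":-1.6,"tz":0,"yaw":-8,"claw":4.5},{"tx":-0.6,"ty":-0.9,"tz":0,"yaw":-8,"claw":4.5},{"tx":0,"ty":0,"tz":0,"yaw":0,"claw":4.5}]}}

```text
time_s: 35.7
position: [0.5159, -0.3839, 0.2537]
tool_rot: [[0.403, 0.915, 0.001], [0.915, -0.403, -0.002], [-0.001, 0.002, -1.0]]
ft_force: [-0.1, 0.1, -0.3]
grip_width: 0.045
gripper_force: 0.0
```

Run:
```python
from h import *
s=env.observe();print(s["position"])
im,d,m=shot("scene")
for b in blobs(masks(im)["red"],(320,320,420,400)): print(b,plane(m,*b[0],.135))
im2,_,_=shot("top")
save(np.hstack([cv2.resize(im2[140:270,290:430],(390,362),interpolation=3),cv2.resize(im[210:360,250:410],(390,362),interpolation=3)]),"c10")
```

```text
[ 0.51586199 -0.38393256  0.25373285]
([336.8, 320.2], [334, 320, 6, 2, 8]) [ 0.52326501 -0.31610511  0.135     ]
([352.9, 350.0], [347, 344, 13, 13, 135]) [ 0.51710291 -0.38161293  0.135     ]
```

View pics/c10.png

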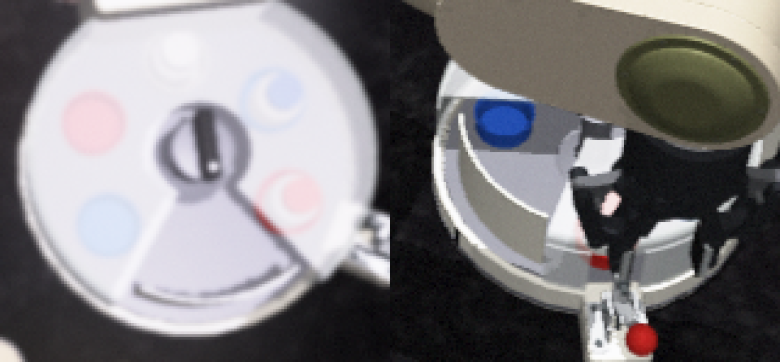

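The shutter stands in the opening (top crop (215,285)), and the ball is still open at scene (353,350). I'll pinch the ball along the pivot axis and carry it along its arc.

Emit:
{"op": "servo_tool", "data": {"newtons": 25, "steps": [{"tx":0.1,"ty":0.2,"tz":-3,"yaw":0,"claw":4.5},{"tx":0,"ty":0,"tz":-3,"yaw":0,"claw":4.5},{"tx":0,"ty":0,"tz":-2.5,"yaw":0,"claw":4.5},{"tx":0,"ty":0,"tz":-2,"yaw":0,"claw":4.5},{"tx":0,"ty":0,"tz":-1.4,"yaw":0,"claw":4.5},{"tx":0,"ty":0,"tz":0,"yaw":0,"claw":4.5},{"tx":0,"ty":0,"tz":0,"yaw":0,"claw":1.8},{"tx":0,"ty":0,"tz":0,"yaw":0,"claw":1.8},{"tx":0,"ty":0,"tz":0,"yaw":0,"claw":1.8},{"tx":0,"ty":0,"tz":0,"yaw":0,"claw":1.8}]}}

```text
time_s: 36.8
position: [0.517, -0.3801, 0.1348]
tool_rot: [[0.398, 0.917, -0.001], [0.917, -0.398, 0.0], [-0.0, -0.001, -1.0]]
ft_force: [-5.5, 4.1, 4.5]
grip_width: 0.0221
gripper_force: 24.3
```

Emit:
{"op": "servo_tool", "data": {"newtons": 25, "steps": [{"tx":0.25,"ty":0.57,"tz":0.58,"yaw":0,"claw":1.8},{"tx":0.27,"ty":0.62,"tz":0.52,"yaw":0,"claw":1.8},{"tx":0.29,"ty":0.66,"tz":0.44,"yaw":0,"claw":1.8},{"tx":0.31,"ty":0.71,"tz":0.37,"yaw":0,"claw":1.8},{"tx":0.32,"ty":0.73,"tz":0.29,"yaw":0,"claw":1.8},{"tx":0.33,"ty":0.75,"tz":0.21,"yaw":0,"claw":1.8},{"tx":0.34,"ty":0.77,"tz":0.13,"yaw":0,"claw":1.8},{"tx":0.34,"ty":0.78,"tz":0.04,"yaw":0,"claw":1.8},{"tx":0.05,"ty":0.1,"tz":0,"yaw":0,"claw":1.8},{"tx":0,"ty":0,"tz":0,"yaw":0,"claw":1.8},{"tx":0,"ty":0,"tz":0,"yaw":0,"claw":1.8}]}}

```text
time_s: 37.9
position: [0.5431, -0.3221, 0.1603]
tool_rot: [[0.398, 0.917, 0.001], [0.917, -0.398, 0.001], [0.002, 0.0, -1.0]]
ft_force: [-2.7, 7.7, 4.0]
grip_width: 0.0217
gripper_force: 24.6
```

Now I'll release, back straight up and look.

Emit:
{"op": "servo_tool", "data": {"steps": [{"tx":0,"ty":0,"tz":0,"yaw":0,"claw":4.5},{"tx":0,"ty":0,"tz":0,"yaw":0,"claw":4.5},{"tx":0,"ty":0,"tz":0,"yaw":0,"claw":4.5},{"tx":0,"ty":0,"tz":2,"yaw":0,"claw":4.5},{"tx":0,"ty":0,"tz":4,"yaw":0,"claw":4.5},{"tx":0,"ty":0,"tz":4,"yaw":0,"claw":4.5},{"tx":-4,"ty":0,"tz":2,"yaw":0,"claw":4.5},{"tx":-4.5,"ty":0,"tz":0,"yaw":0,"claw":4.5},{"tx":-4.5,"ty":0,"tz":0,"yaw":0,"claw":4.5},{"tx":0,"ty":0,"tz":0,"yaw":0,"claw":4.5},{"tx":0,"ty":0,"tz":0,"yaw":0,"claw":4.5}]}}

```text
time_s: 39.0
position: [0.4124, -0.3241, 0.2798]
tool_rot: [[0.401, 0.916, 0.001], [0.916, -0.401, -0.001], [-0.001, 0.001, -1.0]]
ft_force: [0.6, 0.2, -0.2]
grip_width: 0.0451
gripper_force: 0.0
```

Run:
```python
from h import *
im,d,m=shot("scene")
for b in blobs(masks(im)["red"],(320,290,420,400)): print(b)
for t in (-.03,0,.1,.2):
  r=.178+.085*np.sin(t); print(t,proj(m,(.612-.4*r,-.164-.916*r,.076+.085*np.cos(t))))
s=env.observe();print(s["ft_force"],s["position"])
save(cv2.resize(im[190:370,245:430],(617,600),interpolation=3),"c11")
```

```text
([349.2, 312.8], [344, 307, 12, 13, 126])
([335.2, 317.7], [332, 316, 9, 5, 28])
-0.03 [349.13276611 312.27717154]
0 [349.34557015 313.4562206 ]
0.1 [350.02690954 317.57802694]
0.2 [350.65833872 321.95996214]
[-0.30782277 -0.37948815 -0.54457445] [ 0.41311076 -0.32407906  0.27951149]
```

View pics/c11.png

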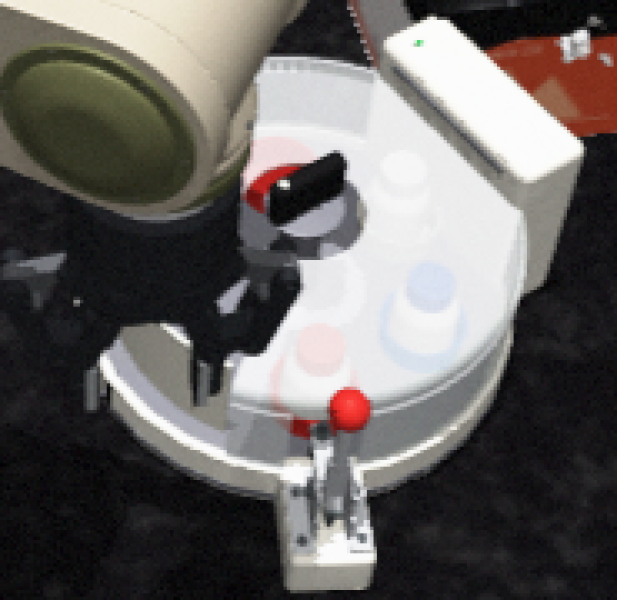

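The ball is back at its shut position, scene (349.2,312.8), the same as at the start. All bottles stand in their pockets, the shutter faces the opening, and the robot touches nothing.

```bash
python3 -c "
from rig import env
print(env.close_job())"
```

```text
the job is handed in; nothing more can be done
None
```

The job is handed in: the red, blue and white bottles stand in pockets of their cap colours, the shutter is in the opening and the clamp is shut, all checked in the last camera pictures; no verdict came back.

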